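# Set up two cuvette racks for a photometer run

### The arm

A 7-joint arm with a two-finger parallel gripper is mounted at the origin on the work surface. World frame = base frame: x ahead of the robot, y to its left, z up, the work surface at z = 0. Lengths are in m, angles in rad, forces in N, time in s.
With the tool pointing down it reaches from about 0.4 to 0.85 m from the base axis. Payload 4.5 kg.
Tool frame: the origin (TCP) lies at the very end of the fingers, on their centre line; the grasp point (between the pads) lies 19 mm behind it; z points along the fingers, y is the line along which they close (so a half turn about z gives the same grasp; the last joint's range is limited). The gripper opens to 88 mm and grips with 3 to 60 N. Pads are 18 mm wide; open, the fingers measure 123 mm over their backs; the gripper's body (75 mm by 187 mm) begins 45 mm behind the grasp point.
Start: joints at [-1.274, 0.689, -0.195, 1.565, 0.157, 0.902, -0.215], TCP at [0.162, 0.604, 0.239] pointing down, gripper open.
Joint ranges: [-3.01, 3.01], [-0.46, 2.08], [-1.47, 1.51], [0.13, 2.56], [-1, 4.14], [0.04, 2.09], [-2.66, 2.66]. Speed limits (rad/s): [2.57, 2.57, 3.14, 3.14, 3.14, 3.14, 3.14].

### API

Orientations are given as a rotation vector (axis times angle).
In Python, from station import telemetry, optics, r, nets gives the robot as it stands.
- The arm moves only by the tool pendant, called after "Request:" as name(argument=value, ...) on one line, values as JSON. Schema: {"type":"object","properties":{"plan":{"type":"string"},"grip_n":{"type":"number"},"only":{"type":"string"},"quiet":{"type":"boolean"},"lines":{"type":"string"}},"required":["plan"],"additionalProperties":false}. plan is a string of 1 to 8 rows, parted by semicolons, with the numbers parted by spaces; each row has 7 numbers: the opening from 0.0 (shut) to 1.0 (fully open), then dx, dy, dz in a scale on which 1.0 is 0.6 m, then a rotation vector rx, ry, rz in normalised numbers (1 is pi/2 rad); each row is the pose to reach, as a shift and turn from the pose commanded when the call began, along the tool's axes at that moment; what a row does not reach only later rows make up. A row lasts 1/10 s, in which the tool goes at most 0.05 m and 0.15 rad, less where a joint would pass 70% of its speed; a pose out of reach is approached as far as the arm can. The fingers move at their own pace and stop on an object; grip_n is the grip in N (left out, the last holds). Time passes only in rows, so rows that do not move let the fingers close. The tool returns the time, the measured TCP pose, the force, the opening and the grip force at its end. only (a regular expression) keeps the lines of the reply that match it, lines (a string "A,B") keeps lines A to B, and quiet returns only ok. Shift and turn numbers lie between -1 and 1, and a call with a number outside is refused. Input that does not fit is refused with a message, and nothing moves.
- telemetry.observe(): the state, without advancing time (a new reading comes with each control period).
- optics.get_image(name): name is "side" or "top"; returns a dict with "pixels" (480x640x3 uint8, red, green, blue), "camera_matrix" (3x3 intrinsics, pixels), "k1" (the pictures are not rectified: a ray, as slopes to the right and down, at radius r is drawn at 1 + k1 r^2 times it, then the intrinsics apply), "camera_from_world" (4x4, takes a point from world to camera coordinates). Camera axes: x right, y down, z forward; pixel columns grow to the right and rows downward; lengths in m; the calibration is good to about 2 mm. A picture is of the moment at which its call begins. There is no depth.
- r.job_done(): hands the job in; it is judged then, once.
Trained networks look in a picture, given as the dict that the camera call returned (one of the last four; its "shot" number tells which), for a name from the list of things; names that differ only in an ending like _2 or _b are one class to them, and where a whole thing is asked for, a point or a joint stands for the part that bears it (a point fixed in the world has none). Each returns a list of dicts, best first, with "conf" (0 to 1); they miss things now and then, are a little off and sometimes report something else, mostly with a low value. They report only what shows in the picture. A call takes as long as a camera call. They do not tell look-alikes from the thing itself.
- nets.spot_in(label, picture): "location" ([x, y, z] in m, in world coordinates, good to about 4 mm: the middle of the surface that is visible of it).
- nets.cut_out(label, picture): "pixels" (480x640 bool, what is visible of it).
- nets.spot_point(label, picture): "location" ([x, y, z] in m, in world coordinates, good to about 4 mm: a listed point, or the origin of a listed thing).
The state is a dict: "clock": time; "joint_positions": joint angles; "dq": joint speeds; "joint_efforts": joint torques, N m; "eef_pos": TCP position; "tool_rot": TCP orientation; "ft_force": force on the tool from outside, world axes, zero at the start; "torque": the same for the moment, N m; "gripper_width": opening from 0.0 (shut) to 1.0 (fully open); "grasp_force": force on a finger pad.
Only numpy, scipy, OpenCV 4.12 (cv2) and the standard library are available. Lean on these libraries where they do the work, as an engineer would, in place of code of your own. Each camera call takes 0.05 s, during which the arm holds its last target. There are 200 camera calls.

### The job

Set the bench up for the photometer run, left and right meaning as seen from the robot: at the rack of violet cuvettes, stand the blue-capped bottle in the middle of the marked square left of the rack and the yellow cup in the middle of the square right of it. At the rack of clear cuvettes, put the blue tip box in the middle of the square right of the rack, squared up with the mat, and then the small foam block with the amber cuvettes centred and squared up on top of the box. Do not tip the bottle or the cup on the way, and leave the timer, the amber jar and the carton where they are.

Things in the scene. Friction and masses are not known exactly. Their poses are not given: they have to be found in the camera images.
- bottle: Clear glass reagent bottle with a blue cap, standing upright, loose. Body diameter 56 mm up to 48 mm, shoulder up to 58 mm, cap diameter 40 mm from 58 to 85 mm height; 140 g or so. Grip it by the cap. Origin: centre of its underside, z up.
- cup: Yellow plastic cup, open and empty, upright, loose. Outer diameter 58 mm at the foot, 60 mm at the rim, 75 mm high, wall 3 mm; 60 g or so. Origin: centre of its underside, z up.
- tip_box: Blue closed pipette-tip box with a flat lid and a dark seam line, loose, 60 mm (x) by 72 mm (y), 48 mm high; 150 g or so. Grip it across its 60 mm. Origin: centre of its underside, z up. Turned up to 0.6 rad at the start.
- control_block: Small white foam block, loose, 56 x 56 mm, 28 mm high, with 4 amber cuvettes (12.5 mm square, 2 x 2, 22 mm pitch) sticking out 20 mm above it, total height 48 mm; 50 g or so. Grip the foam across two parallel sides. Origin: centre of its underside, z up. Turned up to 0.6 rad at the start.
- violet_station: Fixed dark mat 110 (x) x 280 (y) x 3 mm with a white foam rack 72 x 72 mm at its middle, to 33 mm above the bench, holding 9 dark violet cuvettes, tops at 57 mm. Two printed white 90 mm squares, centred at x = 0, y = +90 (left seen from the robot) and y = -90 (right). Origin: underside centre, on the bench; x away from the robot, y to its left, turned up to 0.2 rad.
- clear_station: Fixed dark mat 110 (x) x 280 (y) x 3 mm with a white foam rack 72 x 72 mm at its middle, to 33 mm above the bench, holding 9 clear, colourless cuvettes, tops at 57 mm. Two printed white 90 mm squares, centred at x = 0, y = +90 (left seen from the robot) and y = -90 (right). Origin: underside centre, on the bench; x away from the robot, y to its left, turned up to 0.2 rad.
- timer: Bystander, loose: flat white timer 60 x 60 x 18 mm with a grey display and three red buttons. Origin: centre of its underside.
- amber_jar: Bystander, loose: small amber glass jar with a white cap, diameter 48 mm, 60 mm high. Origin: centre of its underside.
- glove_carton: Bystander, loose: brown cardboard carton 70 x 110 x 45 mm with a green patch on top, beyond the mats. Origin: centre of its underside.
Not all that is in view belongs to the job. Several things look just like the tip_box: the one meant starts nearest to the robot's base.

How it is judged:
By the outcome, as a careful person would: the job done as asked, in the order asked, and still so for the second after the job is handed in, with the robot touching nothing.
It also fails if it takes over 96 s, if anything falls off the work surface, if the arm or the gripper's body presses on something with over 40 N, if the wrist force passes 120 N, or if a joint passes its speed limit or range.

## Working session

There is one attempt and no reset: what is moved stays moved. The work goes in short steps, Python scripts to look and compute and a tool call to move; the robot and the scene stay as the last step left them, time stands still between calls to the robot, and variables do not carry over. Pictures are saved under pics/ and viewed, at most 14 in all, crops included, and the job is handed in when it is done.

```bash
ls; mkdir -p pics
```

Create h.py:
```python
import numpy as np, cv2
from station import telemetry, optics, r, nets
def shot(n): return optics.get_image(n)
def save(p,f,crop=None,scale=1):
    im=p["pixels"]
    if crop: a,b,c,d=crop; im=im[b:d,a:c]
    im=cv2.resize(im,None,fx=scale,fy=scale,interpolation=cv2.INTER_CUBIC)
    cv2.imwrite("pics/"+f,im[:,:,::-1])
def ray(p,uv):
    K=np.array(p["camera_matrix"]);T=np.array(p["camera_from_world"]);k=p["k1"]
    uv=np.atleast_2d(np.asarray(uv,float))
    d=np.c_[(uv[:,0]-K[0,2])/K[0,0],(uv[:,1]-K[1,2])/K[1,1]];s=d.copy()
    for _ in range(30): s=d/(1+k*(s**2).sum(1,keepdims=True))
    D=np.c_[s,np.ones(len(s))]@T[:3,:3]; C=-T[:3,:3].T@T[:3,3]
    return C,D/np.linalg.norm(D,axis=1,keepdims=True)
def onz(p,uv,z):
    C,D=ray(p,uv); return C+D*((z-C[2])/D[:,2])[:,None]
def proj(p,X):
    K=np.array(p["camera_matrix"]);T=np.array(p["camera_from_world"])
    c=np.atleast_2d(X)@T[:3,:3].T+T[:3,3]; s=c[:,:2]/c[:,2:]
    s=s*(1+p["k1"]*(s**2).sum(1,keepdims=True)); return s*[K[0,0],K[1,1]]+[K[0,2],K[1,2]]
def tri(p,a,q,b):
    C1,D1=ray(p,a);C2,D2=ray(q,b);A=np.c_[D1[0],-D2[0]]
    t=np.linalg.lstsq(A,C2-C1,rcond=None)[0]; x=C1+t[0]*D1[0];y=C2+t[1]*D2[0]
    return (x+y)/2,np.linalg.norm(x-y)
```

Run:
```python
from h import *
np.set_printoptions(precision=3,suppress=True)
for n in("side","top"):
    p=shot(n);save(p,n+"0.png");print(n,p["k1"],np.array(p["camera_matrix"]).tolist());C,_=ray(p,[320,240]);print(C,np.array(p["camera_from_world"])[:3,:3])
    for l in "bottle cup tip_box control_block violet_station clear_station timer amber_jar glove_carton".split():
        for o in nets.spot_point(l,p): print(l,np.array(o["location"]),round(o["conf"],2),proj(p,o["location"]).round()[0])
s=telemetry.observe();print(s)
```

```text
pics
side 0.012692131808038909 [[471.3556738998288, 0.0, 330.13128257956504], [0.0, 471.3556738998288, 239.6791361785558], [0.0, 0.0, 1.0]]
[ 0.444 -0.708  0.926] [[ 0.978 -0.21   0.002]
 [-0.165 -0.773 -0.613]
 [ 0.13   0.599 -0.79 ]]
bottle [ 0.444  0.221 -0.   ] 0.88 [258. 185.]
cup [ 0.433 -0.235  0.001] 0.85 [278. 334.]
tip_box [ 0.359 -0.441  0.001] 0.97 [255. 441.]
tip_box [ 0.431 -0.088  0.001] 0.58 [268. 278.]
tip_box [0.428 0.084 0.003] 0.39 [258. 223.]
control_block [0.427 0.086 0.002] 0.71 [258. 222.]
violet_station [ 0.628 -0.175 -0.001] 0.64 [359. 295.]
violet_station [ 0.435 -0.237  0.001] 0.27 [280. 335.]
clear_station [ 0.588  0.163 -0.003] 0.78 [314. 193.]
timer [ 0.525 -0.413 -0.002] 0.79 [339. 408.]
timer [ 0.588  0.165 -0.004] 0.63 [314. 192.]
timer [ 0.784 -0.068  0.001] 0.55 [410. 246.]
amber_jar [ 0.522  0.412 -0.003] 0.67 [277. 137.]
glove_carton [ 0.785 -0.068  0.003] 0.6 [411. 246.]
top 0.028360897324895117 [[597.373259100392, 0.0, 315.84687239603295], [0.0, 597.373259100392, 232.20901043287793], [0.0, 0.0, 1.0]]
[ 0.503 -0.001  1.338] [[-0.012 -1.    -0.00
[... 380 characters left out ...]
84 [246. 236.]
timer [ 0.525 -0.411 -0.001] 0.61 [506. 263.]
amber_jar [0.518 0.409 0.005] 0.69 [137. 271.]
glove_carton [ 0.782 -0.067 -0.001] 0.84 [349. 151.]
glove_carton [ 0.425  0.083 -0.003] 0.33 [284. 311.]
{'clock': 1.0, 'joint_positions': array([-1.274,  0.689, -0.195,  1.565,  0.157,  0.902, -0.215]), 'dq': array([ 0.   , -0.002, -0.001,  0.001,  0.   ,  0.   , -0.002]), 'joint_efforts': array([  0.001, -52.749,  -1.267, -15.375,  -0.052,  -0.001,   0.   ]), 'eef_pos': array([0.162, 0.604, 0.239]), 'tool_rot': array([0.412, 3.115, 0.   ]), 'ft_force': array([-0.311,  0.146, -0.254]), 'torque': array([ 0.011, -0.068,  0.041]), 'grasp_force': 0.0, 'gripper_width': 1.0003609036121124}
```

View pics/top0.png

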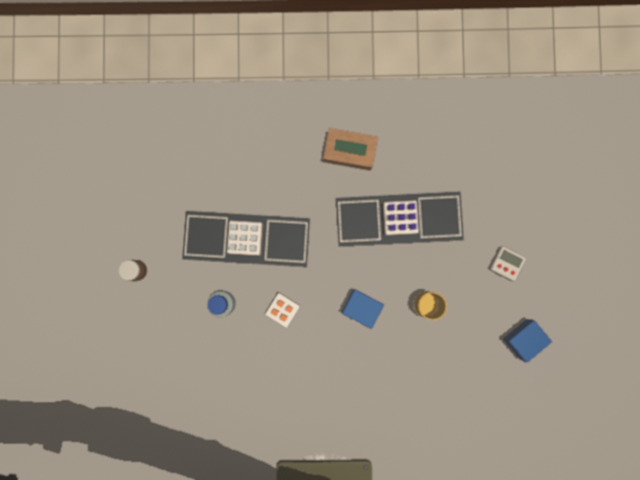

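View pics/side0.png

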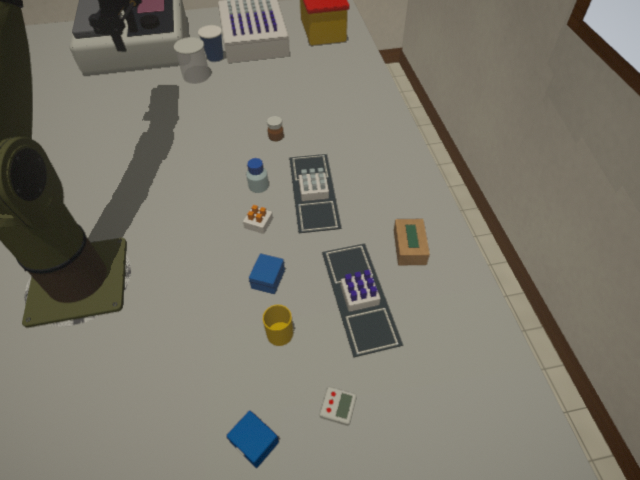

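The top view shows the clear rack at (246,237), the violet rack at (400,218), and the bottle at (219,304). It also shows the amber block at (283,310), the cup at (430,305), the timer at (508,263), the jar at (131,270) and the carton at (350,148).

Lookalikes:
- **Blue box:** (362,308) is 0.44 m from the base and (528,340) is 0.57 m, so I choose (362,308).
- **Amber items:** the block is at (283,310). The jar is a bystander.
- **Violet rack:** the real one is at (400,218). The one in the side background at (255,25) is scenery.

Next I'll fit the poses by silhouette in both views.

Create fit.py:
```python
from h import *
from scipy.optimize import minimize
def boxp(lx,ly,z0,z1,cx=0,cy=0): return np.array([[cx+a*lx/2,cy+b*ly/2,z] for a in(-1,1) for b in(-1,1) for z in(z0,z1)])
def cyl(d0,d1,z0,z1):
    t=np.linspace(0,2*np.pi,40,endpoint=False);c=np.c_[np.cos(t),np.sin(t)]
    return np.r_[np.c_[c*d0/2,0*t+z0],np.c_[c*d1/2,0*t+z1]]
M={'bottle':[cyl(.056,.056,0,.048),cyl(.056,.040,.048,.058),cyl(.04,.04,.058,.085)],'cup':[cyl(.058,.060,0,.075)],
'tip_box':[boxp(.06,.072,0,.048)],'control_block':[boxp(.056,.056,0,.028)]+[boxp(.0125,.0125,.028,.048,a,b) for a in(-.011,.011) for b in(-.011,.011)],
'station':[boxp(.11,.28,0,.003),boxp(.072,.072,0,.033)]+[boxp(.0125,.0125,.033,.057,a*.022,b*.022) for a in(-1,0,1) for b in(-1,0,1)]}
S=4
def render(p,parts,x,y,yaw,hs,z0):
    m=np.zeros((480*S,640*S),np.uint8);c,s=np.cos(yaw),np.sin(yaw)
    for P in parts:
        X=np.c_[x+c*P[:,0]-s*P[:,1],y+s*P[:,0]+c*P[:,1],P[:,2]*hs+z0]
        h=cv2.convexHull(((proj(p,X)+.5)*S).astype(np.float32)).round().astype(np.int32)
        cv2.fillConvexPoly(m,h,1)
    return m
def mask(p,label,near):
    best=None
    for o in nets.cut_out(label,p):
        mm=o["pixels"];v,u=np.nonzero(mm)
        d=np.hypot(*(np.array([u.mean(),v.mean()])-proj(p,[*near,.02])[0]))
        if d<25 and best is None: best=mm
    return best
def fit(label,model,near,yaw=0,pics=None,z0=0,free=True,masks=None):
    pics=pics or [shot("side"),shot("top")]
    ms=masks or [mask(p,label,near) for p in pics]
    D=[(p,cv2.resize(m.astype(np.uint8),None,fx=S,fy=S,interpolation=cv2.INTER_NEAREST)) for p,m in zip(pics,ms) if m is not None]
    sc=np.array([.01,.01,.1,.1])
    def cost(q):
        q=q*sc
        if not free: q[3]=0
        t=0
        for p,m in D:
            a=render(p,M[model],near[0]+q[0],near[1]+q[1],yaw+q[2],1+q[3],z0); t+=1-(a&m).sum()/max(1,(a|m).sum())
        return t/len(D)
    b=None
    for y in ((0,) if M[model][0].shape[0]>8 else (-.4,0,.4) if model!='station' else (0,)):
        k=minimize(cost,[0,0,y/.1,0],method='Nelder-Mead',options=dict(initial_simplex=np.array([[0,0,y/.1,0]]+[[.8*(i==0),.8*(i==1),y/.1+1.5*(i==2),1*(i==3)] for i in range(4)]),maxfev=220,xatol=.01,fatol=1e-5))
        if b is None or k.fun<b.fun:b=k
    q=b.x*sc; return np.array([near[0]+q[0],near[1]+q[1],yaw+q[2],(1+q[3]) if free else 1]),b.fun,len(D)
```

Run:
```python
from fit import *
np.set_printoptions(precision=4,suppress=True)
pics=[shot("side"),shot("top")]
for l,m,n in [('bottle','bottle',(.443,.22)),('cup','cup',(.434,-.236)),('tip_box','tip_box',(.429,-.089)),('control_block','control_block',(.426,.085)),('violet_station','station',(.626,-.176)),('clear_station','station',(.59,.165))]:
    q,f,k=fit(l,m,n,pics=pics); print(l,q,'1-IoU',round(f,3),k,'height',(q[3]*max(P[:,2].max() for P in M[m])).round(4))
# printed squares, bright outline, in each view on z=3mm
for l,n in (('violet',(.626,-.176)),('clear',(.59,.165))):
    pass
a=pics[1]["pixels"][190:350,180:500]; b=pics[0]["pixels"][225:365,230:420]
cv2.imwrite("pics/crop.png",np.vstack([cv2.resize(a,(640,320),interpolation=2)[:280],cv2.resize(b,(380,280),interpolation=2) if 0 else np.hstack([cv2.resize(b,(380,280),interpolation=2),np.zeros((280,260,3),np.uint8)])])[:,:,::-1])
```

```text
bottle [0.4439 0.2196 0.1458 0.9651] 1-IoU 0.068 2 height 0.082
cup [ 0.4362 -0.2322  0.0331  0.9737] 1-IoU 0.049 2 height 0.073
tip_box [ 0.4296 -0.087  -0.488   0.8669] 1-IoU 0.054 2 height 0.0416
control_block [0.4286 0.087  1.0077 0.8435] 1-IoU 0.047 2 height 0.0405
violet_station [ 0.6272 -0.1757  0.0393  1.0045] 1-IoU 0.029 2 height 0.0573
clear_station [ 0.5865  0.1681 -0.0719  1.1084] 1-IoU 0.04 2 height 0.0632
```

View pics/crop.png

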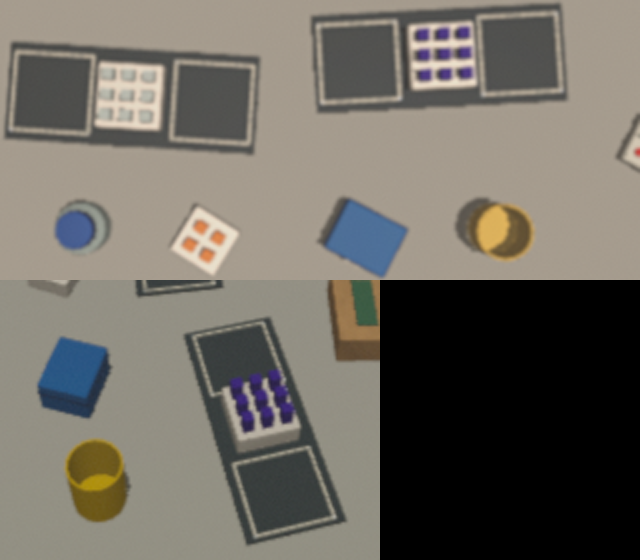

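Time: 96 s total; fine, each call ≤0.8s. ~ 60 turns OK.

The crop confirms the choice. The box near the base has the dark seam and flat lid, and the mats and outlined squares are clear. I'll refine the printed squares and the cap, then work out the first move.

Create mv.py:
```python
from h import *
from scipy.spatial.transform import Rotation as Ro
def go(x,y,z,close=None,half=True):
    "row to TCP x,y,z; close = world angle of closing line (None: keep)"
    s=telemetry.observe();R=Ro.from_rotvec(s["tool_rot"]);A=R.as_matrix()
    cur=np.arctan2(A[1,1],A[0,1])
    a=0 if close is None else (close-cur+np.pi/2)%np.pi-np.pi/2
    # target exactly pointing down
    t=cur+a;Y=np.array([np.cos(t),np.sin(t),0]);Z=np.array([0,0,-1.]);T=np.c_[np.cross(Y,Z),Y,Z]
    rv=(R.inv()*Ro.from_matrix(T)).as_rotvec(); d=A.T@(np.array([x,y,z])-s["eef_pos"])
    print("row",*d.round(4),*rv.round(3),"| dist",np.linalg.norm(d).round(3),"j7",s["joint_positions"][6].round(2),"pos",s["eef_pos"].round(4))
```

Run:
```python
from fit import *
from mv import *
np.set_printoptions(precision=4,suppress=True)
pics=[shot("side"),shot("top")]
for nm,c in (('violet',(.6272,-.1757,.0393)),('clear',(.5865,.1681,-.0719))):
  for sg in (1,-1):
    e=np.array([c[0]-np.sin(c[2])*.09*sg,c[1]+np.cos(c[2])*.09*sg])
    for p in pics:
        # warp to metric patch, z=3mm, 0.5mm/px, 130mm
        g=np.arange(-120,121)*.0005;gx,gy=np.meshgrid(g,g)
        co,si=np.cos(c[2]),np.sin(c[2])
        X=np.c_[(e[0]+co*gx-si*gy).ravel(),(e[1]+si*gx+co*gy).ravel(),0*gx.ravel()+.003]
        uv=proj(p,X).astype(np.float32).reshape(241,241,2)
        w=cv2.remap(cv2.cvtColor(p["pixels"],cv2.COLOR_RGB2GRAY).astype(np.float32),uv[...,0],uv[...,1],1)
        px=w[70:170].mean(0);py=w[:,70:170].mean(1)
        def pk(v):
            o=[]
            for lo,hi in((15,50),(190,225)):
                q=np.clip(v[lo:hi]-np.percentile(v[lo:hi],60),0,None);m=q.argmax();k=np.arange(max(0,m-6),min(len(q),m+7));o.append((q[k]*k).sum()/q[k].sum()+lo)
            return (np.array(o)-120)*.5
        a,b=pk(px),pk(py);loc=np.array([a.mean(),b.mean()])/1000
        print(nm,sg,"lines mm x",a,"y",b,"centre",e+[co*loc[0]-si*loc[1],si*loc[0]+co*loc[1]])
def cap(p):
    u0=proj(p,[.444,.22,.07])[0].astype(int);h=cv2.cvtColor(p["pixels"],cv2.COLOR_RGB2HSV)
    m=np.zeros(h.shape[:2],bool);m[u0[1]-25:u0[1]+25,u0[0]-25:u0[0]+25]=1
    m&=(h[...,0]>100)&(h[...,0]<130)&(h[...,1]>140);v,u=np.nonzero(m);return [u.mean(),v.mean()],len(u)
a,b=cap(pics[0]),cap(pics[1]);print("cap",a,b,tri(pics[0],a[0],pics[1],b[0]))
go(.444,.2196,.2,1.57)
```

```text
violet 1 lines mm x [-44.0801  42.8326] y [-49.4681  50.9322] centre [ 0.623  -0.0851]
violet 1 lines mm x [-43.2972  43.7316] y [-44.5193  42.4791] centre [ 0.6239 -0.0868]
violet -1 lines mm x [-44.2247  42.6667] y [-44.5865  42.3484] centre [ 0.63   -0.2668]
violet -1 lines mm x [-43.4564  43.5744] y [-44.7034  50.6703] centre [ 0.6307 -0.2626]
clear 1 lines mm x [-43.3897  43.42  ] y [-38.081   50.8572] centre [0.5934 0.2642]
clear 1 lines mm x [-42.674   44.4434] y [-51.7832  51.3964] centre [0.5938 0.2576]
clear -1 lines mm x [-43.7741  43.1353] y [-44.5849  42.3643] centre [0.5796 0.0772]
clear -1 lines mm x [-43.0917  44.0237] y [-44.0138  42.9909] centre [0.5805 0.0778]
 ** On entry to DLASCL parameter number  4 had an illegal value
 ** On entry to DLASCL parameter number  4 had an illegal value
 ** On entry to DLASCL parameter number  4 had an illegal value
 ** On entry to DLASCL parameter number  4 had an illegal value
 ** On entry to DLASCL parameter number  5 had an illegal value
 ** On entry to DLASCL parameter number  4 had an illegal value<stdin>:26: RuntimeWarning: Mean of empty slice.
  ret = ret.dtype.type(ret / rcount)
Traceback (most recent call last):
  File "h.py", line 24, in tri
    t=np.linalg.lstsq(A,C2-C1,rcond=None)[0]; x=C1+t[0]*D1[0];y=C2+t[1]*D2[0]
      ~~~~~~~~~~~~~~~^^^^^^^^^^^^^^^^^^^^
numpy.linalg.LinAlgError: SVD did not converge in Linear Least Squares
```

Run:
```python
from fit import *
from mv import *
np.set_printoptions(precision=4,suppress=True)
pics=[shot("side"),shot("top")]
def cap(p):
    u0=proj(p,[.444,.22,.07])[0].astype(int);P=p["pixels"].astype(int)
    m=np.zeros(P.shape[:2],bool);m[u0[1]-22:u0[1]+22,u0[0]-22:u0[0]+22]=1
    m&=(P[...,2]-P[...,0]>35);v,u=np.nonzero(m);return [u.mean(),v.mean()],len(u)
a,b=cap(pics[0]),cap(pics[1]);print("cap",a,b);print(tri(pics[0],a[0],pics[1],b[0]))
go(.444,.2196,.2,1.57)
```

```text
cap ([np.float64(254.57432432432432), np.float64(163.9527027027027)], 148) ([np.float64(216.84306569343065), np.float64(304.56569343065695)], 274)
(array([0.4435, 0.219 , 0.0782]), np.float64(0.001000164689502514))
row -0.3717 -0.2977 0.0387 0.0 0.0 -0.262 | dist 0.478 j7 -0.22 pos [0.1624 0.6036 0.2387]
```

The manual's scale: shifts go in shares of 0.6 m and turns go in shares of pi/2 rad. Converting my numbers, -0.3717 m is -0.6195, -0.2977 m is -0.4962, -0.262 rad is -0.1668.

Request:
pendant(plan="1 -0.6195 -0.4962 0.05 0 0 -0.1668;1 -0.6195 -0.4962 0.05 0 0 -0.1668;1 -0.6195 -0.4962 0.05 0 0 -0.1668;1 -0.6195 -0.4962 0.05 0 0 -0.1668;1 -0.6195 -0.4962 0.05 0 0 -0.1668;1 -0.6195 -0.4962 0.05 0 0 -0.1668;1 -0.6195 -0.4962 0.05 0 0 -0.1668;1 -0.6195 -0.4962 0.05 0 0 -0.1668", grip_n=20)

```text
clock: 2.7
eef_pos: [0.3996, 0.2801, 0.2137]
tool_rot: [0.001, 3.141, 0.001]
ft_force: [0.9, 0.9, 0.2]
gripper_width: 1.002
grasp_force: 0.0
```

```bash
python3 -c "
from mv import *
go(.4438,.2193,.2,1.5708);go(.4438,.2193,.054,1.5708)"
```

```text
row -0.0442 -0.0608 0.0137 0.001 0.001 -0.001 | dist 0.076 j7 0.57 pos [0.3996 0.2801 0.2137]
row -0.0441 -0.0609 0.1597 0.001 0.001 -0.001 | dist 0.177 j7 0.57 pos [0.3996 0.2801 0.2137]
```

Converted, -0.0608 m is -0.1013, -0.0442 m is -0.0737.

Request:
pendant(plan="1 -0.0737 -0.1013 0.0228 0 0 0;1 -0.0737 -0.1013 0.0228 0 0 0;1 -0.0737 -0.1013 0.0228 0 0 0;1 -0.0737 -0.1013 0.0228 0 0 0")

```text
clock: 3.1
eef_pos: [0.4427, 0.221, 0.1999]
tool_rot: [-0.003, -3.142, -0.001]
ft_force: [-0.8, 1.8, 0.7]
gripper_width: 1.001
grasp_force: 0.0
```

```bash
python3 -c "
from mv import *
go(.4438,.2193,.2,1.5708);go(.4438,.2193,.054,1.5708)"
```

```text
row -0.0011 -0.0016 -0.0001 0.001 -0.0 -0.002 | dist 0.002 j7 0.69 pos [0.4427 0.221  0.1999]
row -0.0011 -0.0018 0.1459 0.001 -0.0 -0.002 | dist 0.146 j7 0.69 pos [0.4427 0.221  0.1999]
```

Converted, 0.138 m is 0.23, 0.1 m is 0.1667.

Request:
pendant(plan="1 -0.0017 -0.003 0.0833 0 0 0;1 -0.0017 -0.003 0.1667 0 0 0;1 -0.0017 -0.003 0.23 0 0 0;1 -0.0017 -0.003 0.23 0 0 0;0.4 -0.0017 -0.003 0.23 0 0 0;0.4 -0.0017 -0.003 0.23 0 0 0;0.2 -0.0017 -0.003 0.23 0 0 0;0.2 -0.0017 -0.003 0.23 0 0 0", grip_n=20)

```text
clock: 3.9
eef_pos: [0.4445, 0.2195, 0.0635]
tool_rot: [0.002, 3.139, 0.003]
ft_force: [-0.5, -0.6, -0.8]
gripper_width: 0.661
grasp_force: 0.0
```

Request:
pendant(plan="0.2 0 0 0 0 0 0;0.2 0 0 0 0 0 0;0.2 0 0 -0.05 0 0 0;0.2 0 0 -0.1333 0 0 0;0.2 0 0 -0.2 0 0 0;0.2 0 0 -0.2 0 0 0", grip_n=20)

```text
clock: 4.5
eef_pos: [0.446, 0.2205, 0.1863]
tool_rot: [0.002, 3.134, 0.008]
ft_force: [0.5, 1.1, -1.4]
gripper_width: 0.448
grasp_force: 20.0
```

```bash
python3 -c "
from mv import *
go(.6235,-.0868,.185,1.5708+.039)"
```

```text
row -0.1779 -0.3071 0.0011 0.005 0.008 -0.04 | dist 0.355 j7 0.66 pos [0.446  0.2205 0.1863]
```

Converted, -0.285 m is -0.475, -0.254 m is -0.4233, -0.04 rad is -0.0255.

Request:
pendant(plan="0.2 -0.0167 -0.0283 0 0 0 0;0.2 -0.05 -0.0867 0 0 0 0;0.2 -0.0883 -0.1533 0 0 0 0;0.2 -0.1283 -0.2217 0 0 0 -0.0255;0.2 -0.1683 -0.29 0 0 0 -0.0255;0.2 -0.2067 -0.3567 0 0 0 -0.0255;0.2 -0.245 -0.4233 0 0 0 -0.0255;0.2 -0.275 -0.475 0 0 0 -0.0255")

```text
clock: 5.3
eef_pos: [0.6084, -0.0701, 0.1803]
tool_rot: [0.057, -3.139, 0.002]
ft_force: [-0.3, 0.9, -0.8]
gripper_width: 0.444
grasp_force: 20.0
```

Request:
pendant(plan="0.2 -0.015 -0.025 0 0 0 0;0.2 -0.0217 -0.0367 0 0 0 0;0.2 -0.0217 -0.0367 0 0 0 0;0.2 -0.0217 -0.0367 0 0 0 0")

```text
clock: 5.7
eef_pos: [0.6213, -0.0857, 0.1813]
tool_rot: [0.065, -3.139, -0.002]
ft_force: [-0.1, 0.1, -1.9]
gripper_width: 0.447
grasp_force: 20.0
```

```bash
python3 -c "
from mv import *
go(.6235,-.0868,.067,1.5708+.039)"
```

```text
row -0.0024 -0.0013 0.1143 0.001 -0.002 0.002 | dist 0.114 j7 1.33 pos [ 0.6213 -0.0857  0.1813]
```

Converted, 0.114 m is 0.19, 0.113 m is 0.1883.

Request:
pendant(plan="0.2 -0.004 -0.0022 0.05 0 0 0;0.2 -0.004 -0.0022 0.1083 0 0 0;0.2 -0.004 -0.0022 0.15 0 0 0;0.2 -0.004 -0.0022 0.175 0 0 0;0.2 -0.004 -0.0022 0.185 0 0 0;0.2 -0.004 -0.0022 0.1883 0 0 0;0.2 -0.004 -0.0022 0.19 0 0 0;0.2 -0.004 -0.0022 0.19 0 0 0")

```text
clock: 6.5
eef_pos: [0.6246, -0.0867, 0.0703]
tool_rot: [-0.064, 3.14, 0.002]
ft_force: [-4.0, 2.4, 7.9]
gripper_width: 0.448
grasp_force: 20.0
```

```bash
python3 -c "
from mv import *
go(.6235,-.0868,.066,1.5708+.039)
p=shot('side');save(p,'s1.png',(220,170,440,390),2.5)"
```

```text
row 0.0011 -0.0001 0.0043 0.001 0.001 0.002 | dist 0.004 j7 1.27 pos [ 0.6246 -0.0867  0.0703]
```

View pics/s1.png

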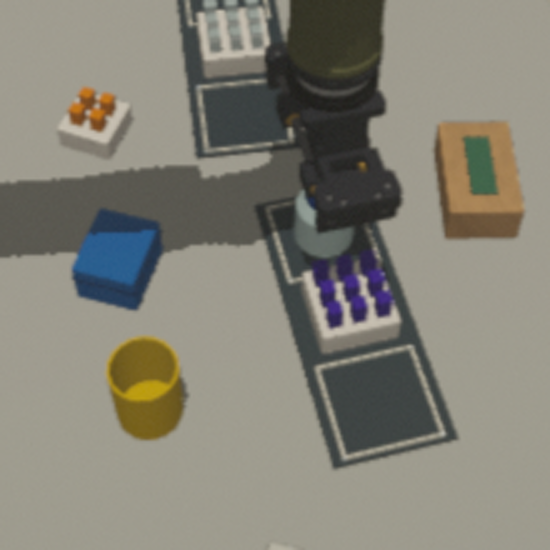

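The bottle stands upright in the left violet square at crop pixel (325,235), and a contact force of 8 N shows it is seated. Releasing it now.

Request:
pendant(plan="0.2 0 0 -0.005 0 0 0;0.75 0 0 -0.005 0 0 0;0.75 0 0 -0.005 0 0 0;0.75 0 0 -0.005 0 0 0;0.75 0 0 -0.005 0 0 0;0.75 0 0 -0.0833 0 0 0;0.9 0 0 -0.1667 0 0 0;1 0 0 -0.1667 0 0 0")

```text
clock: 7.35
eef_pos: [0.6292, -0.0885, 0.1743]
tool_rot: [-0.06, 3.128, -0.0]
ft_force: [2.1, 0.4, 0.4]
gripper_width: 0.912
grasp_force: 0.0
```

```bash
python3 -c "
from mv import *
go(.4362,-.2332,.2,1.57)"
```

```text
row 0.1981 -0.1372 -0.0281 -0.0 0.013 0.039 | dist 0.243 j7 1.33 pos [ 0.6292 -0.0885  0.1743]
```

Converted, 0.198 m is 0.33, 0.15 m is 0.25, 0.039 rad is 0.0248.

Request:
pendant(plan="1 0.0733 -0.0517 -0.0467 0 0 0.0248;1 0.1467 -0.1033 -0.0467 0 0 0.0248;1 0.2 -0.1417 -0.0467 0 0 0.0248;1 0.25 -0.1833 -0.0467 0 0 0.0248;1 0.33 -0.2283 -0.0467 0 0 0.0248;1 0.33 -0.2283 -0.0467 0 0 0.0248;1 0.33 -0.2283 -0.0467 0 0 0.0248")

```text
clock: 8.05
eef_pos: [0.4307, -0.2346, 0.1955]
tool_rot: [-0.005, -3.14, 0.0]
ft_force: [0.5, 0.6, 0.0]
gripper_width: 0.999
grasp_force: 0.0
```

Run:
```python
from fit import *
from mv import *
np.set_printoptions(precision=4,suppress=True)
pics=[shot("side"),shot("top")]
print('bottle',fit('bottle','bottle',(.6235,-.0868),pics=pics,z0=.003,free=False))
for n,p in zip('st',pics):
  for fr in (0,1):
    m=mask(p,'cup',(.435,-.234))
    if m is not None: print(n,fr,fit('cup','cup',(.435,-.234),pics=[p],free=bool(fr),masks=[m]))
go(.435,-.234,.032,1.5708)
```

```text
bottle (array([ 0.6274, -0.0872,  0.1003,  1.    ]), np.float64(0.06230782939495544), 2)
s 0 (array([ 0.4366, -0.2325, -0.0108,  1.    ]), np.float64(0.1487743520739484), 1)
s 1 (array([ 0.4363, -0.2315,  0.3472,  0.7719]), np.float64(0.10259532201217558), 1)
t 0 (array([ 0.437 , -0.2353,  0.0231,  1.    ]), np.float64(0.5428481905060316), 1)
t 1 (array([ 0.436 , -0.2461, -0.168 ,  0.0909]), np.float64(0.5141843971631206), 1)
row -0.0019 -0.0014 0.1638 0.0 0.0 0.002 | dist 0.164 j7 1.53 pos [ 0.433  -0.2327  0.1958]
```

Converted, 0.163 m is 0.2717, -0.003 m is -0.005.

Request:
pendant(plan="1 -0.005 0 0.0833 0 0 0;1 -0.005 0 0.1667 0 0 0;1 -0.005 0 0.2333 0 0 0;1 -0.005 0 0.2717 0 0 0;0.65 -0.005 0 0.2717 0 0 0;0.65 -0.005 0 0.2717 0 0 0;0.5 -0.005 0 0.2717 0 0 0;0.5 -0.005 0 0.2717 0 0 0", grip_n=8)

```text
clock: 9.25
eef_pos: [0.4362, -0.2338, 0.0343]
tool_rot: [0.0, 3.139, -0.001]
ft_force: [0.2, -0.0, 0.0]
gripper_width: 0.674
grasp_force: 7.9
```

Request:
pendant(plan="0.5 0 0 0 0 0 0;0.5 0 0 0 0 0 0;0.5 0 0 -0.05 0 0 0;0.5 0 0 -0.1167 0 0 0;0.5 0 0 -0.2 0 0 0;0.5 0 0 -0.2167 0 0 0;0.5 0 0 -0.2167 0 0 0")

```text
clock: 9.95
eef_pos: [0.436, -0.2343, 0.1648]
tool_rot: [0.001, 3.137, -0.003]
ft_force: [-0.4, 0.5, -0.9]
gripper_width: 0.668
grasp_force: 7.9
```

Run:
```python
from fit import *
from mv import *
go(.6303,-.2665,.16,1.5708+.039)
pics=[shot("side"),shot("top")]
def cap(p):
    u0=proj(p,[.625,-.087,.075])[0].astype(int);P=p["pixels"].astype(int)
    m=np.zeros(P.shape[:2],bool);m[u0[1]-20:u0[1]+20,u0[0]-20:u0[0]+20]=1
    m&=(P[...,2]-P[...,0]>35);v,u=np.nonzero(m);return [u.mean(),v.mean()],len(u)
a,b=cap(pics[0]),cap(pics[1]);print("cap",a,b);print(tri(pics[0],a[0],pics[1],b[0]))
a=pics[1]["pixels"][190:350,300:500];b=pics[0]["pixels"][210:360,240:440]
cv2.imwrite("pics/c2.png",np.hstack([cv2.resize(a,(400,320)),cv2.resize(b,(400,320))])[:,:,::-1])
```

```text
row -0.1943 -0.032 0.0056 -0.002 0.004 -0.04 | dist 0.197 j7 1.47 pos [ 0.436  -0.2343  0.1648]
cap ([np.float64(351.30268199233717), np.float64(244.82758620689654)], 261) ([np.float64(362.0477941176471), np.float64(215.2941176470588)], 272)
(array([ 0.62745288, -0.08863019,  0.07698823]), np.float64(0.0015587541503384221))
```

View pics/c2.png

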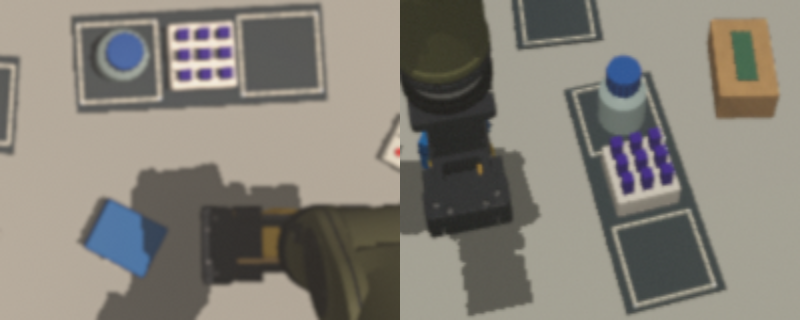

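The bottle stands upright inside the left violet square at (122,55) in the left half, and the cup is gripped and clear of the bench. Carrying the cup now.

Converted, -0.194 m is -0.3233, -0.185 m is -0.3083, -0.04 rad is -0.0255.

Request:
pendant(plan="0.5 -0.025 -0.005 0 0 0 0;0.5 -0.075 -0.0133 0 0 0 -0.0255;0.5 -0.1417 -0.025 0 0 0 -0.0255;0.5 -0.2083 -0.035 0 0 0 -0.0255;0.5 -0.2667 -0.045 0 0 0 -0.0255;0.5 -0.3083 -0.0517 0 0 0 -0.0255;0.5 -0.3233 -0.0533 0 0 0 -0.0255;0.5 -0.3233 -0.0533 0 0 0 -0.0255")

```text
clock: 10.85
eef_pos: [0.6293, -0.2644, 0.1596]
tool_rot: [0.065, -3.138, -0.002]
ft_force: [0.6, 0.3, -1.3]
gripper_width: 0.675
grasp_force: 7.9
```

Run:
```python
from mv import *
pics=shot("top");
print(onz(pics,[362.05,215.3],.0835), onz(pics,[216.84,304.57],.0835))
go(.6303,-.2665,.038,1.5708+.039)
```

```text
[[ 0.62756931 -0.08829986  0.0835    ]] [[0.44423497 0.21808449 0.0835    ]]
row -0.0026 -0.0021 0.1219 0.001 -0.004 0.002 | dist 0.122 j7 1.59 pos [ 0.6281 -0.2647  0.16  ]
```

Converted, 0.122 m is 0.2033, 0.121 m is 0.2017.

Request:
pendant(plan="0.5 -0.0025 -0.0033 0.05 0 0 0;0.5 -0.0025 -0.0033 0.1167 0 0 0;0.5 -0.0025 -0.0033 0.1667 0 0 0;0.5 -0.0025 -0.0033 0.1867 0 0 0;0.5 -0.0025 -0.0033 0.1967 0 0 0;0.5 -0.0025 -0.0033 0.2017 0 0 0;0.5 -0.0025 -0.0033 0.2033 0 0 0;0.5 -0.0025 -0.0033 0.2033 0 0 0")

```text
clock: 11.7
eef_pos: [0.6316, -0.2676, 0.0421]
tool_rot: [-0.063, 3.139, -0.001]
ft_force: [0.8, 0.3, 0.4]
gripper_width: 0.675
grasp_force: 7.9
```

Request:
pendant(plan="0.5 -0.0025 0 0 0 0 0")

```text
clock: 11.8
eef_pos: [0.6328, -0.2676, 0.0419]
tool_rot: [-0.063, 3.14, -0.001]
ft_force: [-0.4, 0.1, -2.2]
gripper_width: 0.674
grasp_force: 7.9
```

```bash
python3 -c "
from mv import *
go(.6303,-.2665,.037,1.5708+.039)"
```

```text
row 0.0024 0.0012 0.0049 -0.001 0.001 0.001 | dist 0.006 j7 1.54 pos [ 0.6328 -0.2676  0.0419]
```

Converted, 0.006 m is 0.01, 0.005 m is 0.0083.

Request:
pendant(plan="0.5 0.004 0.002 0.0033 0 0 0;0.5 0.004 0.002 0.0067 0 0 0;0.5 0.004 0.002 0.0083 0 0 0;0.5 0.004 0.002 0.01 0 0 0")

```text
clock: 12.2
eef_pos: [0.6298, -0.266, 0.0367]
tool_rot: [0.064, -3.141, 0.0]
ft_force: [-3.9, 1.7, 14.0]
gripper_width: 0.672
grasp_force: 8.3
```

```bash
python3 -c "
from mv import *
go(.6303,-.2665,.037,1.5708+.039)"
```

```text
row -0.0004 -0.0006 -0.0003 -0.0 -0.0 0.001 | dist 0.001 j7 1.53 pos [ 0.6298 -0.266   0.0367]
```

Converted, -0.1 m is -0.1667, -0.003 m is -0.005.

Request:
pendant(plan="0.5 0 0 -0.0033 0 0 0;0.5 0 0 -0.005 0 0 0;1 0 0 -0.005 0 0 0;1 0 0 -0.005 0 0 0;1 0 0 -0.005 0 0 0;1 0 0 -0.005 0 0 0;1 0 0 -0.0833 0 0 0;1 0 0 -0.1667 0 0 0")

```text
clock: 13.0
eef_pos: [0.6283, -0.2657, 0.1338]
tool_rot: [0.064, -3.136, -0.003]
ft_force: [0.1, -0.8, 0.8]
gripper_width: 1.001
grasp_force: 0.0
```

Request:
pendant(plan="1 0 0 -0.05 0 0 0;1 0.0833 0.0833 -0.05 0 0 0;1 0.1667 0.1333 -0.05 0 0 0;1 0.25 0.1333 -0.05 0 0 0;1 0.2833 0.1333 -0.05 0 0 0;1 0.2833 0.1333 -0.05 0 0 0")

```text
clock: 13.6
eef_pos: [0.447, -0.1926, 0.1642]
tool_rot: [0.063, -3.128, -0.0]
ft_force: [0.5, -0.2, 0.2]
gripper_width: 0.997
grasp_force: 0.0
```

Run:
```python
from fit import *
from mv import *
np.set_printoptions(precision=4,suppress=True)
pics=[shot("side"),shot("top")]
print('cup',fit('cup','cup',(.6303,-.266),pics=pics,z0=.003))
print('cup',fit('cup','cup',(.6303,-.266),pics=pics,z0=.003,free=False))
print('bot',fit('bottle','bottle',(.6265,-.088),pics=pics,z0=.003,free=False))
print('box',fit('tip_box','tip_box',(.4296,-.087),yaw=-.5,pics=pics,free=False),fit('tip_box','tip_box',(.4296,-.087),yaw=-.5,pics=pics))
save(pics[1],'t3.png',(330,170,500,350),3)
go(.4296,-.088,.2,-.49)
```

```text
cup (array([ 0.629 , -0.2665,  0.13  ,  0.9693]), np.float64(0.04782284898278999), 2)
cup (array([ 0.629 , -0.2664,  0.1563,  1.    ]), np.float64(0.05403384057306437), 2)
bot (array([ 0.6274, -0.0873,  0.0558,  1.    ]), np.float64(0.05456446794095099), 2)
box (array([ 0.4298, -0.0876, -0.4913,  1.    ]), np.float64(0.4433638702474776), 2) (array([ 0.4292, -0.0874, -0.502 ,  0.7542]), np.float64(0.43478963351602684), 2)
row 0.0232 0.1061 -0.0353 0.0 0.0 -1.041 | dist 0.114 j7 1.41 pos [ 0.457  -0.193   0.1647]
```

View pics/t3.png

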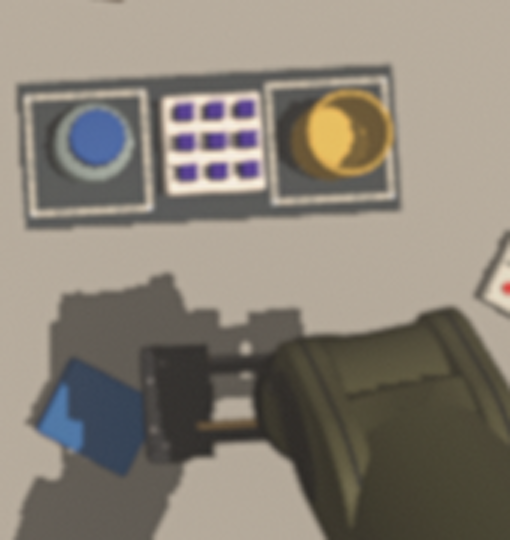

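The bottle and the cup are upright inside their squares, at (95,137) and (345,135) in the crop. The fits put the cup within 2 mm of centre and the bottle within 4 mm. Next is the tip box.

Converted, 0.1061 m is 0.1768, 0.07 m is 0.1167, -1.041 rad is -0.6627.

Request:
pendant(plan="1 0.0167 0.05 -0.0583 0 0 -0.0955;1 0.0387 0.1167 -0.0583 0 0 -0.191;1 0.0387 0.1768 -0.0583 0 0 -0.2865;1 0.0387 0.1768 -0.0583 0 0 -0.382;1 0.0387 0.1768 -0.0583 0 0 -0.4775;1 0.0387 0.1768 -0.0583 0 0 -0.573;1 0.0387 0.1768 -0.0583 0 0 -0.6627;1 0.0387 0.1768 -0.0583 0 0 -0.6627")

```text
clock: 15.0
eef_pos: [0.4294, -0.088, 0.1997]
tool_rot: [-1.617, 2.693, 0.001]
ft_force: [-0.3, -0.4, -0.2]
gripper_width: 1.001
grasp_force: 0.0
```

Request:
pendant(plan="1 0 0 0 0 0 0;1 0 0 0 0 0 0")

```text
clock: 15.2
eef_pos: [0.4293, -0.0881, 0.1999]
tool_rot: [1.613, -2.696, 0.0]
ft_force: [0.6, -0.9, -0.2]
gripper_width: 0.998
grasp_force: 0.0
```

```bash
python3 -c "
from mv import *
go(.4296,-.0873,.013,-.491)"
```

```text
row -0.0008 0.0001 0.1869 -0.0 -0.0 -0.001 | dist 0.187 j7 2.0 pos [ 0.4293 -0.0881  0.1999]
```

Converted, 0.186 m is 0.31, -0.0008 m is -0.0013.

Request:
pendant(plan="1 -0.0013 0 0.0833 0 0 0;1 -0.0013 0 0.1667 0 0 0;1 -0.0013 0 0.25 0 0 0;1 -0.0013 0 0.3 0 0 0;1 -0.0013 0 0.31 0 0 0;1 -0.0013 0 0.31 0 0 0;0.5 -0.0013 0 0.31 0 0 0;0.5 -0.0013 0 0.31 0 0 0", grip_n=25)

```text
clock: 16.0
eef_pos: [0.4301, -0.0874, 0.0147]
tool_rot: [-1.614, 2.694, -0.001]
ft_force: [-0.5, 0.4, -1.7]
gripper_width: 0.842
grasp_force: 0.0
```

Request:
pendant(plan="0.5 0 0 0 0 0 0;0.5 0 0 0 0 0 0;0.5 0 0 0 0 0 0;0.5 0 0 0 0 0 0;0.5 0 0 -0.05 0 0 0;0.5 0 0 -0.1167 0 0 0;0.5 0 0 -0.1833 0 0 0;0.5 0 0 -0.1833 0 0 0")

```text
clock: 16.8
eef_pos: [0.4291, -0.0872, 0.1254]
tool_rot: [1.616, -2.693, -0.002]
ft_force: [1.5, -0.6, -1.9]
gripper_width: 0.676
grasp_force: 25.0
```

```bash
python3 -c "
from mv import *
go(.58,.0776,.12,-.072)"
```

```text
row -0.2164 -0.0556 0.0053 0.001 0.0 -0.418 | dist 0.223 j7 1.83 pos [ 0.4291 -0.0872  0.1254]
```

Run:
```python
from fit import *
np.set_printoptions(precision=4,suppress=True)
# edge-line yaw and centre of clear right square: fine IoU-free template search on the printed outline
from scipy.optimize import minimize
for n in("top","side"):
    p=shot(n);g=cv2.GaussianBlur(cv2.cvtColor(p["pixels"],cv2.COLOR_RGB2GRAY).astype(np.float32),(0,0),.8)
    t=np.linspace(-.04,.04,60);h=.0435
    L=np.r_[np.c_[t,0*t+h],np.c_[t,0*t-h],np.c_[0*t+h,t],np.c_[0*t-h,t]]
    def c(q):
        x,y,a=q[0]/100,q[1]/100,q[2]/10;co,si=np.cos(a),np.sin(a)
        X=np.c_[x+co*L[:,0]-si*L[:,1],y+si*L[:,0]+co*L[:,1],0*L[:,0]+.003];uv=proj(p,X).astype(np.float32)
        return -cv2.remap(g,uv[:,:1],uv[:,1:],1).mean()
    for nm,x0 in (('clearR',(.58,.0776,-.072)),('clearL',(.593,.258,-.072)),('violL',(.6235,-.0868,.039)),('violR',(.6303,-.2665,.039))):
        q=[x0[0]*100,x0[1]*100,x0[2]*10];k=minimize(c,q,method='Nelder-Mead',options=dict(initial_simplex=np.array([q]+[np.array(q)+.25*np.eye(3)[i] for i in range(3)])))
        print(n,nm,k.x/[100,100,10],-k.fun)
```

```text
top clearR [ 0.5805  0.0778 -0.0752] 155.53285217285156
top clearL [ 0.5938  0.2574 -0.0719] 151.87539672851562
top violL [ 0.6239 -0.0867  0.0373] 156.14077758789062
top violR [ 0.6307 -0.2667  0.0408] 154.27029418945312
side clearR [ 0.5797  0.0772 -0.0703] 103.75350189208984
side clearL [ 0.5939  0.2684 -0.0746] 134.41580200195312
side violL [ 0.6228 -0.0867  0.0528] 112.98710632324219
side violR [ 0.63   -0.2668  0.0363] 123.81368255615234
```

Request:
pendant(plan="0.5 -0.0333 -0.0083 0 0 0 -0.0318;0.5 -0.1 -0.025 0 0 0 -0.0955;0.5 -0.1667 -0.0433 0 0 0 -0.1592;0.5 -0.2333 -0.06 0 0 0 -0.2228;0.5 -0.3 -0.0767 0 0 0 -0.2661;0.5 -0.3433 -0.0883 0 0 0 -0.2661;0.5 -0.3607 -0.0927 0 0 0 -0.2661;0.5 -0.3607 -0.0927 0 0 0 -0.2661")

```text
clock: 17.7
eef_pos: [0.5803, 0.0783, 0.1229]
tool_rot: [2.141, -2.298, -0.001]
ft_force: [-0.3, -0.1, -1.4]
gripper_width: 0.68
grasp_force: 25.0
```

```bash
python3 -c "
from mv import *
go(.5803,.0776,.0185,-.074)"
```

```text
row 0.0006 -0.0001 0.1044 0.001 -0.0 0.003 | dist 0.104 j7 2.13 pos [0.5803 0.0783 0.1229]
```

Converted, 0.101 m is 0.1683, 0.097 m is 0.1617, 0.003 rad is 0.0019.

Request:
pendant(plan="0.5 0.001 0 0.05 0 0 0.0019;0.5 0.001 0 0.1 0 0 0.0019;0.5 0.001 0 0.1417 0 0 0.0019;0.5 0.001 0 0.1617 0 0 0.0019;0.5 0.001 0 0.1683 0 0 0.0019;0.5 0.001 0 0.1683 0 0 0.0019")

```text
clock: 18.3
eef_pos: [0.5801, 0.0762, 0.023]
tool_rot: [2.136, -2.303, 0.0]
ft_force: [0.1, 0.0, -1.3]
gripper_width: 0.68
grasp_force: 25.0
```

```bash
python3 -c "
from mv import *
go(.5803,.0776,.0175,-.074)"
```

```text
row -0.0014 -0.0001 0.0055 0.0 -0.001 -0.001 | dist 0.006 j7 2.0 pos [0.5801 0.0762 0.023 ]
```

Converted, 0.006 m is 0.01, 0.005 m is 0.0083.

Request:
pendant(plan="0.5 -0.0017 0 0.0017 0 0 0;0.5 -0.0017 0 0.0033 0 0 0;0.5 -0.0017 0 0.005 0 0 0;0.5 -0.0017 0 0.0067 0 0 0;0.5 -0.0017 0 0.0083 0 0 0;0.5 -0.0017 0 0.01 0 0 0")

```text
clock: 18.9
eef_pos: [0.5806, 0.0779, 0.0178]
tool_rot: [2.137, -2.303, 0.001]
ft_force: [-3.7, -2.2, 15.2]
gripper_width: 0.681
grasp_force: 25.0
```

```bash
python3 -c "
from mv import *
go(.5803,.0776,.0175,-.074)"
```

```text
row 0.0003 0.0003 0.0003 -0.001 -0.001 -0.001 | dist 0.001 j7 1.99 pos [0.5806 0.0779 0.0178]
```

Converted, -0.15 m is -0.25, -0.1 m is -0.1667.

Request:
pendant(plan="0.5 0 0 -0.005 0 0 0;0.5 0 0 -0.0067 0 0 0;1 0 0 -0.0067 0 0 0;1 0 0 -0.0067 0 0 0;1 0 0 -0.0067 0 0 0;1 0 0 -0.0833 0 0 0;1 0 0 -0.1667 0 0 0;1 0 0 -0.25 0 0 0")

```text
clock: 19.7
eef_pos: [0.5799, 0.078, 0.1681]
tool_rot: [2.137, -2.301, -0.002]
ft_force: [0.5, 0.1, -0.0]
gripper_width: 0.999
grasp_force: 0.0
```

Request:
pendant(plan="1 0 0 -0.05 0 0 0;1 0.1667 -0.1667 -0.05 0 0 0;1 0.3333 -0.1667 -0.05 0 0 0;1 0.4167 -0.1667 -0.05 0 0 0;1 0.4167 -0.1667 -0.05 0 0 0;1 0.4167 -0.1667 -0.05 0 0 0")

```text
clock: 20.3
eef_pos: [0.6571, -0.1568, 0.1972]
tool_rot: [2.137, -2.302, 0.001]
ft_force: [1.4, 0.3, 0.1]
gripper_width: 1.001
grasp_force: 0.0
```

Run:
```python
from fit import *
from mv import *
np.set_printoptions(precision=4,suppress=True)
pics=[shot("side"),shot("top")]
for fr in(True,False): print('box',fit('tip_box','tip_box',(.5803,.0776),yaw=-.074,pics=pics,z0=.003,free=fr))
n=(.4286,.087)
for p in pics: 
    m=mask(p,'control_block',n); print(None if m is None else (m.sum(),fit('control_block','control_block',n,yaw=-.56,pics=[p],masks=[m],free=False)))
print(fit('control_block','control_block',n,yaw=-.56,pics=pics,free=False))
a=pics[1]["pixels"][190:350,200:400];b=pics[0]["pixels"][140:300,200:400]
cv2.imwrite("pics/c4.png",np.hstack([cv2.resize(a,(400,320)),cv2.resize(b,(400,320))])[:,:,::-1])
go(n[0],n[1],.2,-.563)
go(n[0],n[1],.2,-.563+1.5708)
```

```text
box (array([ 0.5793,  0.078 , -0.0782,  0.8829]), np.float64(0.054594405307197946), 2)
box (array([ 0.579 ,  0.0777, -0.0874,  1.    ]), np.float64(0.05999983611118681), 2)
(np.int64(568), (array([ 0.4277,  0.0853, -0.596 ,  1.    ]), np.float64(0.09202085004009619), 1))
(np.int64(687), (array([ 0.4287,  0.086 , -0.5847,  1.    ]), np.float64(0.0477656579873329), 1))
(array([ 0.4285,  0.0858, -0.59  ,  1.    ]), np.float64(0.07057417087926182), 2)
row -0.2231 0.245 -0.0028 -0.0 0.0 0.491 | dist 0.331 j7 2.65 pos [ 0.657  -0.153   0.1972]
row -0.2231 0.245 -0.0028 -0.0 0.0 -1.079 | dist 0.331 j7 2.65 pos [ 0.657  -0.153   0.1972]
```

View pics/c4.png

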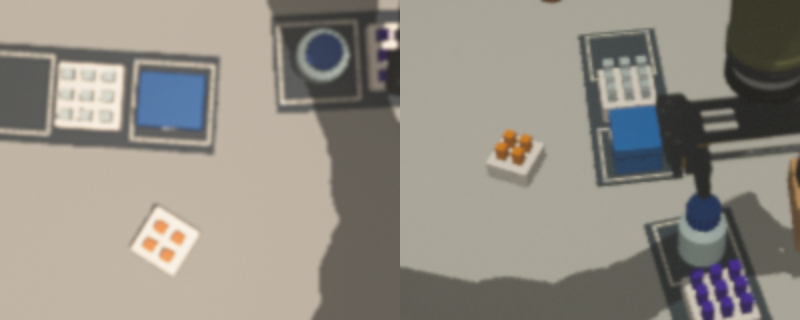

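The box sits squared in the right clear square at (172,98) in the left half, with the fit within about 1 mm. The arm drew back toward the violet side, clear of everything. Now the block at (165,240).

The manual's scale: shifts go in shares of 0.6 m and turns go in shares of pi/2 rad. Converting my numbers, 0.245 m is 0.4083, 0.033 m is 0.055, -0.75 rad is -0.4775.

Request:
pendant(plan="1 -0.05 0.055 -0.0033 0 0 -0.0955;1 -0.1 0.11 -0.0033 0 0 -0.191;1 -0.15 0.1667 -0.0033 0 0 -0.2865;1 -0.2 0.22 -0.0033 0 0 -0.382;1 -0.25 0.275 -0.0033 0 0 -0.4775;1 -0.3 0.3333 -0.0033 0 0 -0.573;1 -0.35 0.3833 -0.0033 0 0 -0.6685;1 -0.3717 0.4083 -0.0033 0 0 -0.6761")

```text
clock: 21.6
eef_pos: [0.4267, 0.0868, 0.1981]
tool_rot: [3.01, -0.891, -0.002]
ft_force: [0.2, -0.6, 0.1]
gripper_width: 1.003
grasp_force: 0.0
```

Request:
pendant(plan="1 0 0 0 0 0 0;1 0 0 0 0 0 0")

```text
clock: 21.8
eef_pos: [0.4295, 0.086, 0.1991]
tool_rot: [3.009, -0.901, 0.002]
ft_force: [-0.1, 0.3, 0.1]
gripper_width: 1.001
grasp_force: 0.0
```

```bash
python3 -c "
from mv import *
go(.4285,.0862,.006,.99)"
```

```text
row -0.0012 0.0004 0.1931 0.0 -0.001 -0.001 | dist 0.193 j7 2.61 pos [0.4295 0.086  0.1991]
```

Converted, 1.2 rad is 0.7639.

Request:
pendant(plan="1 0 0 0 0 0 0.0955;1 0 0 0 0 0 0.191;1 0 0 0 0 0 0.2865;1 0 0 0 0 0 0.382;1 0 0 0 0 0 0.4775;1 0 0 0 0 0 0.573;1 0 0 0 0 0 0.6685;1 0 0 0 0 0 0.7639")

```text
clock: 22.6
eef_pos: [0.4302, 0.0851, 0.1991]
tool_rot: [-1.962, 2.452, -0.001]
ft_force: [-0.4, 0.0, 0.3]
gripper_width: 0.998
grasp_force: 0.0
```

Request:
pendant(plan="1 0 0 0 0 0 0.0955;1 0 0 0 0 0 0.191;1 0 0 0 0 0 0.2355;1 0 0 0 0 0 0.2355;1 0 0 0 0 0 0.2355")

```text
clock: 23.1
eef_pos: [0.4298, 0.0854, 0.199]
tool_rot: [-1.49, 2.765, -0.0]
ft_force: [0.4, -0.1, -0.0]
gripper_width: 1.001
grasp_force: 0.0
```

```bash
python3 -c "
from mv import *
go(.4285,.0862,.006,-.58)"
```

```text
row 0.0001 0.0016 0.193 -0.001 0.0 -0.002 | dist 0.193 j7 1.23 pos [0.4298 0.0854 0.199 ]
```

Converted, 0.191 m is 0.3183, 0.19 m is 0.3167.

Request:
pendant(plan="1 0 0.0027 0.0833 0 0 0;1 0 0.0027 0.1667 0 0 0;1 0 0.0027 0.25 0 0 0;1 0 0.0027 0.3 0 0 0;1 0 0.0027 0.3167 0 0 0;1 0 0.0027 0.3183 0 0 0;0.5 0 0.0027 0.3183 0 0 0;0.5 0 0.0027 0.3183 0 0 0", grip_n=12)

```text
clock: 23.9
eef_pos: [0.4286, 0.0869, 0.0087]
tool_rot: [-1.489, 2.764, -0.0]
ft_force: [0.2, -0.2, 0.9]
gripper_width: 0.842
grasp_force: 0.0
```

Request:
pendant(plan="0.5 0 0 0 0 0 0;0.5 0 0 0 0 0 0;0.5 0 0 0 0 0 0;0.5 0 0 0 0 0 0")

```text
clock: 24.3
eef_pos: [0.4284, 0.0866, 0.0085]
tool_rot: [-1.489, 2.765, -0.001]
ft_force: [1.0, -1.5, 6.3]
gripper_width: 0.632
grasp_force: 12.0
```

```bash
python3 -c "
from mv import *
go(.4285,.0862,.008,-.58)"
```

```text
row 0.0003 -0.0003 0.0005 -0.001 0.001 -0.002 | dist 0.001 j7 0.71 pos [0.4284 0.0866 0.0085]
```

Converted, -0.15 m is -0.25, -0.11 m is -0.1833.

Request:
pendant(plan="0.5 0 0 -0.0333 0 0 0;0.5 0 0 -0.1 0 0 0;0.5 0 0 -0.1833 0 0 0;0.5 0 0 -0.25 0 0 0;0.5 0 0 -0.25 0 0 0")

```text
clock: 24.8
eef_pos: [0.4299, 0.0882, 0.1621]
tool_rot: [-1.486, 2.759, -0.003]
ft_force: [0.7, -0.3, -0.6]
gripper_width: 0.637
grasp_force: 12.0
```

```bash
python3 -c "
from mv import *
go(.5795,.0778,.15,-.076)"
```

```text
row -0.0736 -0.1305 0.0133 -0.007 0.005 -0.507 | dist 0.15 j7 1.16 pos [0.4299 0.0882 0.1621]
```

Converted, -0.1305 m is -0.2175, -0.124 m is -0.2067, -0.507 rad is -0.3228.

Request:
pendant(plan="0.5 -0.025 -0.0433 0 0 0 -0.0637;0.5 -0.05 -0.0867 0 0 0 -0.1273;0.5 -0.075 -0.1333 0 0 0 -0.191;0.5 -0.1 -0.1767 0 0 0 -0.2546;0.5 -0.1167 -0.2067 0 0 0 -0.3228;0.5 -0.1227 -0.2175 0.0167 0 0 -0.3228;0.5 -0.1227 -0.2175 0.0167 0 0 -0.3228;0.5 -0.1227 -0.2175 0.0167 0 0 -0.3228")

```text
clock: 25.6
eef_pos: [0.5756, 0.0763, 0.1468]
tool_rot: [2.134, -2.302, -0.002]
ft_force: [0.1, 0.4, 0.7]
gripper_width: 0.634
grasp_force: 12.0
```

```bash
python3 -c "
from mv import *
go(.5795,.0778,.0625,-.076)"
```

```text
row -0.0019 -0.004 0.0843 0.002 -0.001 0.0 | dist 0.084 j7 1.95 pos [0.5756 0.0763 0.1468]
```

Converted, 0.079 m is 0.1317, 0.076 m is 0.1267.

Request:
pendant(plan="0.5 -0.0025 -0.0067 0.05 0 0 0;0.5 -0.0025 -0.0067 0.0917 0 0 0;0.5 -0.0025 -0.0067 0.1167 0 0 0;0.5 -0.0025 -0.0067 0.1267 0 0 0;0.5 -0.0025 -0.0067 0.1317 0 0 0;0.5 -0.0025 -0.0067 0.1317 0 0 0;0.5 -0.0025 -0.0067 0.1317 0 0 0")

```text
clock: 26.3
eef_pos: [0.5819, 0.0778, 0.0698]
tool_rot: [-2.135, 2.303, -0.001]
ft_force: [0.0, 0.0, 0.0]
gripper_width: 0.636
grasp_force: 12.0
```

```bash
python3 -c "
from mv import *
go(.5795,.0778,.0595,-.076)
p=shot('side');save(p,'s5.png',(240,140,400,260),5)"
```

```text
row 0.0002 0.0024 0.0103 -0.001 0.001 0.0 | dist 0.011 j7 1.87 pos [0.5819 0.0778 0.0698]
```

View pics/s5.png

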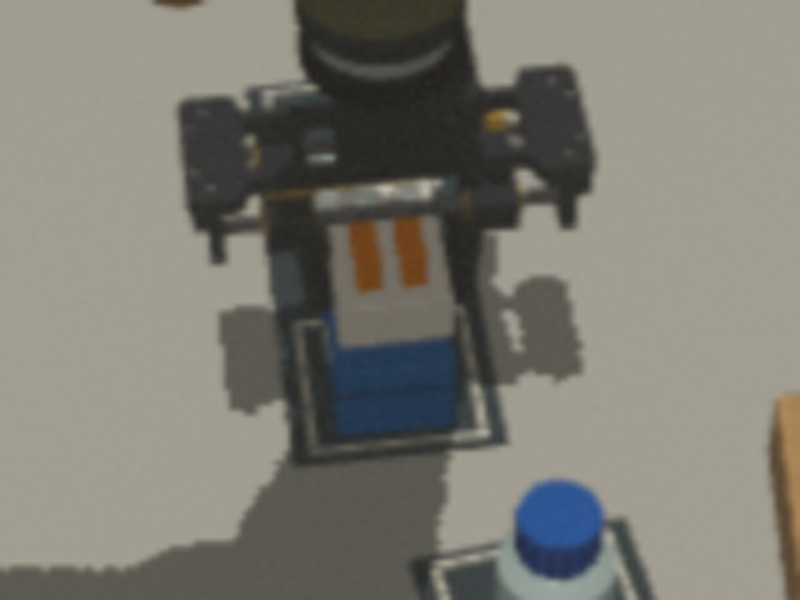

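The block hangs squarely over the box, with its foam at (390,310) and the box front at (395,390) in the crop, so I'll lower it slowly.

Converted, 0.008 m is 0.0133, 0.0024 m is 0.004.

Request:
pendant(plan="0.5 0 0.004 0.005 0 0 0;0.5 0 0.004 0.01 0 0 0;0.5 0 0.004 0.0117 0 0 0;0.5 0 0.004 0.0133 0 0 0;0.5 0 0.004 0.0133 0 0 0")

```text
clock: 26.85
eef_pos: [0.579, 0.0776, 0.0607]
tool_rot: [2.136, -2.304, -0.0]
ft_force: [-0.2, 0.7, -0.8]
gripper_width: 0.635
grasp_force: 12.0
```

```bash
python3 -c "
from mv import *
go(.5795,.0778,.0595,-.076)"
```

```text
row -0.0002 -0.0005 0.0012 0.0 0.0 0.0 | dist 0.001 j7 1.86 pos [0.579  0.0776 0.0607]
```

Converted, 0.002 m is 0.0033, 0.001 m is 0.0017.

Request:
pendant(plan="0.5 0 0 0.0017 0 0 0;0.5 0 0 0.0033 0 0 0;0.5 0 0 0.0033 0 0 0")

```text
clock: 27.15
eef_pos: [0.5791, 0.0778, 0.0595]
tool_rot: [-2.136, 2.303, -0.001]
ft_force: [-0.6, -1.1, 5.8]
gripper_width: 0.637
grasp_force: 12.0
```

```bash
python3 -c "
from mv import *
go(.5795,.0778,.0595,-.076)"
```

```text
row -0.0001 -0.0003 0.0 -0.001 -0.0 0.001 | dist 0.0 j7 1.85 pos [0.5791 0.0778 0.0595]
```

Contact (5.8 N), at the expected height. Release it, rise and clear off toward the robot's left.

Converted, -0.16 m is -0.2667, -0.13 m is -0.2167.

Request:
pendant(plan="0.5 0 0 -0.0017 0 0 0;0.9 0 0 -0.0017 0 0 0;0.9 0 0 -0.0017 0 0 0;0.9 0 0 -0.0017 0 0 0;0.9 0 0 -0.05 0 0 0;1 0 0 -0.1333 0 0 0;1 0 0 -0.2167 0 0 0;1 0 0 -0.2667 0 0 0")

```text
clock: 27.95
eef_pos: [0.5798, 0.0789, 0.2226]
tool_rot: [-2.134, 2.3, -0.001]
ft_force: [0.3, -0.5, -0.3]
gripper_width: 0.999
grasp_force: 0.0
```

```bash
python3 -c "
from mv import *
go(.35,.35,.24)"
```

```text
row -0.2532 0.2494 -0.0176 -0.003 0.002 0.0 | dist 0.356 j7 2.04 pos [0.5798 0.0789 0.2226]
```

Converted, -0.2532 m is -0.422, 0.2494 m is 0.4157.

Request:
pendant(plan="1 -0.422 0.4157 -0.03 0 0 0;1 -0.422 0.4157 -0.03 0 0 0;1 -0.422 0.4157 -0.03 0 0 0;1 -0.422 0.4157 -0.03 0 0 0;1 -0.422 0.4157 -0.03 0 0 0;1 -0.422 0.4157 -0.03 0 0 0;1 -0.422 0.4157 -0.03 0 0 0;1 -0.422 0.4157 -0.03 0 0 0")

```text
clock: 28.75
eef_pos: [0.3443, 0.3548, 0.2387]
tool_rot: [-2.146, 2.289, 0.008]
ft_force: [-0.3, 0.2, 0.7]
gripper_width: 0.999
grasp_force: 0.0
```

Run:
```python
from fit import *
np.set_printoptions(precision=4,suppress=True)
pics=[shot("side"),shot("top")]
def F(*a,**k):
    try: return fit(*a,pics=pics,free=False,**k)
    except Exception as e: return e
print('block',F('control_block','control_block',(.5795,.0778),yaw=-.076,z0=.051))
print('box',F('tip_box','tip_box',(.5795,.0778),yaw=-.076,z0=.003))
print('bottle',F('bottle','bottle',(.6265,-.088),z0=.003))
print('cup',F('cup','cup',(.6303,-.266),z0=.003))
for l in('timer','amber_jar','glove_carton'): print(l,[np.array(o["location"]) for o in nets.spot_point(l,pics[1])][:1])
a=pics[1]["pixels"][180:340,220:470];b=pics[0]["pixels"][140:360,250:450]
cv2.imwrite("pics/c6.png",np.hstack([cv2.resize(a,(500,320)),cv2.resize(b,(291,320))])[:,:,::-1])
```

```text
block (array([ 0.5795,  0.078 , -0.1086,  1.    ]), np.float64(0.10169314125166129), 2)
box (array([ 0.5796,  0.0781, -0.091 ,  1.    ]), np.float64(0.7045628698228893), 2)
bottle (array([ 0.6276, -0.0867, -0.0618,  1.    ]), np.float64(0.06873070170075762), 2)
cup (array([ 0.6293, -0.267 ,  0.1696,  1.    ]), np.float64(0.060163182318225594), 2)
timer [array([ 0.5217, -0.4113,  0.0023])]
amber_jar [array([ 0.5187,  0.4079, -0.0001])]
glove_carton [array([ 0.7839, -0.0663, -0.0007])]
```

View pics/c6.png

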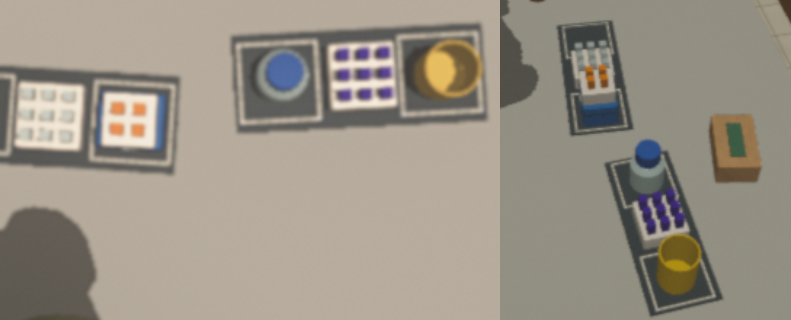

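The final view shows the block centred on the box at (130,120), the bottle at (282,75) and the cup at (448,70). All are upright and inside their squares, the bystanders have not moved, and the arm is clear. Handing in.

```bash
python3 -c "
from station import r
print(r.job_done())"
```

```text
the job is handed in; nothing more can be done
None
```

The job is handed in, with no verdict shown: the cup, tip box and amber block measured within about 2 mm of their spots, the bottle about 4 mm off its square's centre (not corrected), and the timer, jar and carton where they were.

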